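# Load the counter's tape stand

## Task

The tape stand on the counter is empty. Put the taller of the two rolls of brown paper tape over the stand's spindle and let it sit fully down on the base, then put the flanged brass collar over the spindle on top of it, flange down, so that it rests on the roll; leave the flatter roll where it is.

Things in the scene. Friction and masses are not known exactly. Their poses are not given: they have to be found in the camera images.
- tall_roll_center (a point): Centre (half-way up, on the axis) of the taller roll of brown paper tape, which is to be loaded. It stands on the counter, bore upright: 58 mm outside diameter, 34 mm high, open bore 34 mm in diameter right through, about 70 g. z along the bore, up. Its place may be exchanged with the flatter roll's.
- flat_roll_center (a point): Centre (half-way up, on the axis) of the flatter roll of the same tape: 58 mm outside diameter, bore 34 mm, only 16 mm high. It stays where it is.
- collar_grip (a point): Point on the axis of the brass collar, 30 mm above its underside; it stands on the counter, flange down. 44 mm high: a flange 52 mm in diameter and 6 mm thick, above it a round sleeve 34 mm in diameter from 6 to 44 mm, which is where to grip it. Bore 24 mm in diameter right through; about 120 g. z along the bore, up.
- spindle_tip (a point): Top of the fixed tape stand's upright brass spindle (12 mm thick, tapered tip), 72 mm above the counter. z up. Base 14 mm thick, 80 mm wide, from 50 mm at -x to 100 mm at +x of the spindle; a tear-off strip 41 mm high crosses it 81 to 93 mm out. A cone at the spindle's foot (29 mm wide, 12 mm high) centres the roll. Loaded, the roll's underside is 14 mm and the collar's 48 mm above the counter.
Not all that is in view belongs to the job. Leave any green, pink or turquoise look-alike of the part that bears collar_grip alone.

How it is judged:
By the outcome, as a careful person would: the job done as asked, in the order asked, and still so for the second after the job is handed in, with the robot touching nothing.
It also fails if it takes over 58 s, if anything falls off the work surface, if the arm or the gripper's body presses on something with over 40 N, if the wrist force passes 120 N, or if a joint passes its speed limit or range.

## Robot

A 6-joint arm with a two-finger parallel gripper is mounted at the origin on a cart in front of the work surface, level with it; the furniture and walls round the work are solid. World frame = base frame: x ahead of the robot, y to its left, z up, the work surface at z = 0. Lengths are in m, angles in rad, forces in N, time in s.
With the tool pointing down it reaches from about 0.3 to 0.75 m from the base axis. Payload 8.5 kg.
Tool frame: the origin (TCP) lies at the very end of the fingers, on their centre line; the grasp point (between the pads) lies 19 mm behind it (env.hold_point_z is the distance from the TCP to the grasp point, in m); z points along the fingers, y is the line along which they close (so a half turn about z gives the same grasp; the last joint's range is limited). The gripper opens to 85 mm and grips with 20 to 120 N. Pads are 22 mm wide; open, the fingers measure 114 mm over their backs; the gripper's body (76 mm by 85 mm) begins 54 mm behind the grasp point. The pads swing forward as they close: fully open they stand 13 mm farther back than shut.
Start: joints at [-1.552, 0.381, 1.297, -0, 1.464, -0.215], TCP at [0.127, -0.535, 0.231] pointing down, gripper open.
Joint ranges: [-3.11, 3.11], [-0.89, 2.33], [0.22, 2.48], [-1.42, 4.56], [0.17, 2.85], [-2.88, 2.88]. Speed limits (rad/s): [2.39, 2.39, 3.14, 3.14, 3.14, 3.14].

## Interface

Orientations are given as a rotation vector (axis times angle).
In Python, from bench import monitor, cams, env gives the robot as it stands.
- The arm moves only by the shell command python3 -m jog 'ROWS' [FORCE]. ROWS is JSON, a list of rows, each an object with "travel": the shift along the tool's x, y, z in mm, a list of three; "dr": the turn, a rotation vector about the tool's x, y, z in degrees, a list of three; "fingers": the finger opening in mm, from 0 to 85.4. In form: [{"travel": [dx, dy, dz], "dr": [rx, ry, rz], "fingers": fingers}, ...]. A call has 1 to 12 rows; each row is the pose to reach, as a shift and turn from the pose commanded when the call began, along the tool's axes at that moment; what a row does not reach only later rows make up. A row lasts 1/10 s, in which the tool goes at most 50 mm and 8.59 degrees, less where a joint would pass 70% of its speed; a pose out of reach is approached as far as the arm can. A call with a gripper value outside its range is refused whole. The fingers move at their own pace and stop on an object; FORCE is the grip in N (left out, the last holds). Time passes only in rows, so rows that repeat a pose let the fingers close. It gives the time, the measured TCP pose, the force, the opening and the grip force at its end, in the units of the state.
- monitor.state(): the state, without advancing time (a new reading comes with each control period).
- cams.get_image(name): name is "side" or "top"; returns a dict with "pixels" (480x640x3 uint8, red, green, blue), "fx", "fy", "cx", "cy" (pixels), "distortion" ([k1, k2, p1, p2, k3] as OpenCV has them; the pictures are not rectified), "eye" and "rotation" of the camera in the world. Camera axes: x right, y down, z forward; pixel columns grow to the right and rows downward; lengths in m; the calibration is good to about 2 mm. A picture is of the moment at which its call begins. There is no depth.
- env.job_done(): hands the job in; it is judged then, once.
The state is a dict: "time": time; "joints": joint angles; "dq": joint speeds; "effort": joint torques, N m; "tool_pos": TCP position; "tcp_rot": TCP orientation; "ft_force": force on the tool from outside, world axes, zero at the start; "wrist_torque": the same for the moment, N m; "opening": opening from 0.0 (shut) to 1.0 (fully open); "finger_force": force on a finger pad.
Only numpy, scipy, OpenCV 4.12 (cv2) and the standard library are available. Lean on these libraries where they do the work, as an engineer would, in place of code of your own. Each camera call takes 0.05 s, during which the arm holds its last target. There are 200 camera calls.

## Working session

There is one attempt and no reset: what is moved stays moved. The work goes in short steps, Python scripts to look and compute and a shell command to move; the robot and the scene stay as the last step left them, time stands still between calls to the robot, and variables do not carry over. Pictures are saved under pics/ and viewed, at most 10 in all, crops included, and the job is handed in when it is done.

```bash
ls; mkdir -p pics; cat > h.py <<'E'
import numpy as np, cv2, os
from bench import monitor, cams, env
from scipy.spatial.transform import Rotation as R
def shot(name, fn):
    im=cams.get_image(name); np.savez('pics/'+fn+'.npz',**{k:np.asarray(v) for k,v in im.items()})
    cv2.imwrite('pics/'+fn+'.png', np.asarray(im['pixels'])[:,:,::-1]); return im
def load(fn): return dict(np.load('pics/'+fn+'.npz'))
def K(im): return np.array([[im['fx'],0,im['cx']],[0,im['fy'],im['cy']],[0,0,1.]])
def ray(im,px):
    p=cv2.undistortPoints(np.array([[px]],float),K(im),np.array(im['distortion'],float))[0,0]
    return np.array(im['eye']), np.array(im['rotation'])@np.array([p[0],p[1],1.])
def at_z(im,px,z):
    e,d=ray(im,px); return e+d*(z-e[2])/d[2]
def proj(im,P):
    Rm=np.array(im['rotation']); c=(np.atleast_2d(P)-np.array(im['eye']))@Rm
    return cv2.projectPoints(c,np.zeros(3),np.zeros(3),K(im),np.array(im['distortion'],float))[0][:,0]
def ring(c,r,n=72):
    a=np.linspace(0,2*np.pi,n); return np.c_[c[0]+r*np.cos(a),c[1]+r*np.sin(a),np.full(n,c[2])]
E
python3 - <<'E'
from h import *
for n in('top','side'):
    im=shot(n,n+'0'); print(n,im['eye'],im['rotation'],im['fx'],im['distortion'])
print(monitor.state())
E
```

```text
pics
top [0.44541181 0.02092715 1.26348652] [-2.13204154  2.19798522 -0.08425766] 606.3918917950479 [-0.19859115  0.          0.          0.          0.        ]
side [0.16108789 0.9706459  0.84021778] [-0.52946001  2.59500198 -1.29378989] 596.8110359364381 [-0.19683267  0.          0.          0.          0.        ]
{'time': 0.1, 'joints': array([-1.55231450e+00,  3.81128706e-01,  1.29816727e+00, -8.11057146e-06,
        1.46361039e+00, -2.15321408e-01]), 'dq': array([ 7.75245741e-04, -1.10263123e-03, -2.38616800e-03, -6.78088047e-04,
        3.00441369e-05,  9.00243454e-04]), 'effort': array([ 5.23383191e-03, -4.49213898e+01, -2.31656671e+01, -1.27986777e-04,
        3.66109220e-03, -6.96292176e-06]), 'tool_pos': array([ 0.12740258, -0.53476642,  0.23077945]), 'tcp_rot': array([-3.11885122e+00, -3.66270131e-01, -1.90085459e-04]), 'ft_force': array([0.2258689 , 0.75903452, 0.00452513]), 'wrist_torque': array([-0.00451736,  0.00986131, -0.06540181]), 'finger_force': 0.0, 'opening': 0.9980753118753949}
```

Rotation is a rotation vector; I'll convert it.

```bash
sed -i "s/np.array(im\['rotation'\])/R.from_rotvec(im['rotation']).as_matrix()/g" h.py; cat h.py | grep rotvec
```

```text
return np.array(im['eye']), R.from_rotvec(im['rotation']).as_matrix()@np.array([p[0],p[1],1.])
    Rm=R.from_rotvec(im['rotation']).as_matrix(); c=(np.atleast_2d(P)-np.array(im['eye']))@Rm
```

View pics/top0.png

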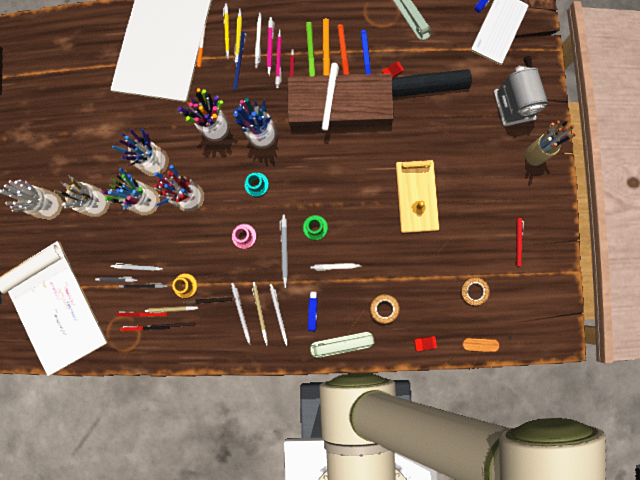

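View pics/side0.png

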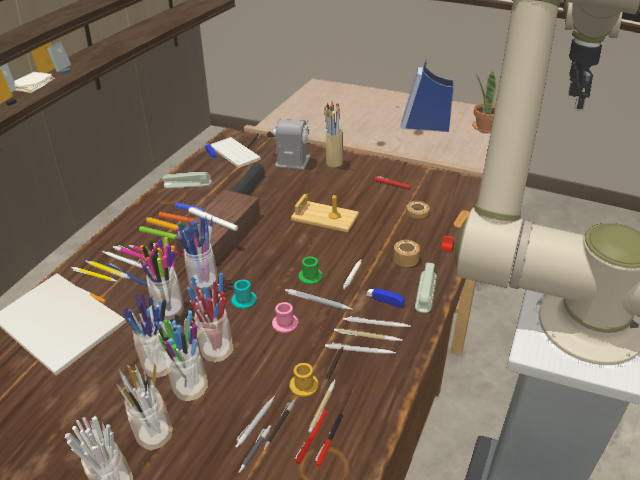

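Candidates for the roll: tall at top (385,309) / side (407,252), where its wall shows high; flat at top (475,291) / side (418,209). Candidates for the collar: yellow brass at top (184,286) / side (304,380); look-alikes are green (315,227), pink (244,236) and turquoise (256,184). The stand is at top (418,196), with its spindle near (419,207).

```bash
cat > m.py <<'E'
from h import *
from scipy.optimize import least_squares
T,S=load('top0'),load('side0')
def blob(im,px,rad,lo,hi):
    hsv=cv2.cvtColor(im['pixels'],cv2.COLOR_RGB2HSV); m=cv2.inRange(hsv,np.array(lo),np.array(hi))
    z=np.zeros_like(m); cv2.circle(z,px,rad,255,-1); m&=z
    m=cv2.morphologyEx(m,cv2.MORPH_CLOSE,np.ones((3,3)))
    c=max(cv2.findContours(m,cv2.RETR_EXTERNAL,cv2.CHAIN_APPROX_NONE)[0],key=cv2.contourArea)
    return cv2.convexHull(c)
def cen(c): m=cv2.moments(c.astype(np.float32)); return np.array([m['m10']/m['m00'],m['m01']/m['m00']])
def sil(im,xy,parts):
    P=np.vstack([proj(im,ring([*xy,z],r)) for z,r in parts]); return cv2.convexHull(P.astype(np.float32))
def fit(obs,parts,x0):
    f=lambda x:np.concatenate([cen(sil(im,x,parts))-cen(c) for im,c in obs])
    s=least_squares(f,x0,diff_step=1e-3); 
    print(s.x.round(4),'res',s.fun.round(2),[(round(cv2.contourArea(c)),round(cv2.contourArea(sil(im,s.x,parts)))) for im,c in obs]); return s.x
col=([0,0,0],[0,0,0])
E
python3 - <<'E'
from m import *
for n,im,pts in(('top',T,[(385,309),(475,291),(184,286),(419,208)]),('side',S,[(407,252),(418,209),(304,380),(334,208)])):
    hsv=cv2.cvtColor(im['pixels'],cv2.COLOR_RGB2HSV)
    for p in pts:
        print(n,p,at_z(im,p,0.03).round(3),[tuple(hsv[p[1],p[0]+d]) for d in(-12,-9,-6,0,6,9,12,25)])
a=cv2.resize(T['pixels'][260:340,350:510],(640,320),interpolation=2)
b=cv2.resize(S['pixels'][180:280,330:490],(480,300),interpolation=2)
c=cv2.resize(S['pixels'][345:415,260:350],(320,249),interpolation=2)
o=np.zeros((600,800,3),np.uint8); o[:240,:480]=a[:240,:480] if 0 else cv2.resize(a,(480,240)); o[240:540,:480]=b; o[:249,480:]=c
d=cv2.resize(T['pixels'][150:240,380:450],(272,350),interpolation=2); o[250:600,490:762]=d
cv2.imwrite('pics/crop1.png',o[:,:,::-1])
E
```

```text
top (385, 309) [ 0.421 -0.057  0.03 ] [(np.uint8(16), np.uint8(156), np.uint8(236)), (np.uint8(30), np.uint8(3), np.uint8(247)), (np.uint8(7), np.uint8(139), np.uint8(75)), (np.uint8(9), np.uint8(138), np.uint8(76)), (np.uint8(10), np.uint8(179), np.uint8(54)), (np.uint8(22), np.uint8(29), np.uint8(254)), (np.uint8(17), np.uint8(149), np.uint8(241)), (np.uint8(9), np.uint8(142), np.uint8(86))]
top (475, 291) [ 0.451 -0.243  0.03 ] [(np.uint8(16), np.uint8(154), np.uint8(205)), (np.uint8(17), np.uint8(96), np.uint8(175)), (np.uint8(12), np.uint8(156), np.uint8(75)), (np.uint8(10), np.uint8(148), np.uint8(74)), (np.uint8(11), np.uint8(170), np.uint8(63)), (np.uint8(19), np.uint8(57), np.uint8(227)), (np.uint8(16), np.uint8(152), np.uint8(218)), (np.uint8(8), np.uint8(152), np.uint8(72))]
top (184, 286) [0.479 0.355 0.03 ] [(np.uint8(18), np.uint8(191), np.uint8(224)), (np.uint8(17), np.uint8(204), np.uint8(114)), (np.uint8(17), np.uint8(190), np.uint8(79)), (np.uint8(12), np.uint8(160), np.uint8(121)), (np.uint8(17), np.uint8(181), np.uint8(72)), (np.uint8(22), np.uint8(197), np.uint8(
[... 1428 characters left out ...]
, np.uint8(139)), (np.uint8(20), np.uint8(173), np.uint8(146)), (np.uint8(20), np.uint8(174), np.uint8(141)), (np.uint8(19), np.uint8(175), np.uint8(137)), (np.uint8(18), np.uint8(174), np.uint8(116)), (np.uint8(21), np.uint8(173), np.uint8(223)), (np.uint8(11), np.uint8(119), np.uint8(92))]
side (334, 208) [ 0.632 -0.144  0.03 ] [(np.uint8(20), np.uint8(110), np.uint8(236)), (np.uint8(20), np.uint8(111), np.uint8(233)), (np.uint8(20), np.uint8(112), np.uint8(233)), (np.uint8(20), np.uint8(175), np.uint8(150)), (np.uint8(20), np.uint8(113), np.uint8(227)), (np.uint8(18), np.uint8(119), np.uint8(193)), (np.uint8(13), np.uint8(122), np.uint8(115)), (np.uint8(12), np.uint8(118), np.uint8(110))]
```

View pics/crop1.png

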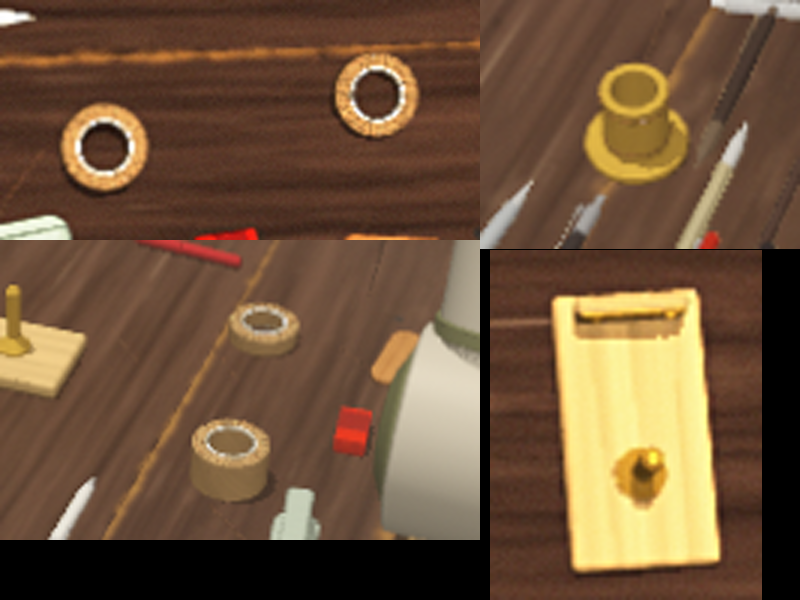

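The crop shows the tall roll at top (385,309) with its high wall, the flat roll at (475,291), and the brass collar flange down at side (304,380). The spindle tip is at top (422,202) / side (334,196).

```bash
python3 - <<'E'
from m import *
tr=[(0,.029),(.034,.029)]
for n,pt,ps,parts in(('tall',(385,309),(407,252),tr),('flat',(475,291),(418,209),[(0,.029),(.016,.029)]),('collar',(184,286),(304,380),[(0,.026),(.006,.026),(.044,.017)])):
    ct=blob(T,pt,22,(12,20,100),(35,255,255)) if n!='collar' else blob(T,pt,20,(14,178,60),(30,255,255))
    cs=blob(S,ps,24,(15.5,60,95) if n!='collar' else (16,145,60),(30,255,255))
    x0=at_z(T,pt,.02)[:2]
    print(n); fit([(T,ct)],parts,x0); fit([(S,cs)],parts,x0); fit([(T,ct),(S,cs)],parts,x0)
# spindle
f=lambda x:(np.vstack([proj(T,[*x,.071]),proj(S,[*x,.071])])-[[422,202],[334.3,196.2]]).ravel()
s=least_squares(f,[.62,-.135],diff_step=1e-3);print('spindle',s.x.round(4),s.fun.round(2))
hsv=cv2.cvtColor(T['pixels'],cv2.COLOR_RGB2HSV)
c=blob(T,(418,196),50,(14,80,190),(35,255,255)); r=cv2.minAreaRect(c); print(r)
q=cv2.boxPoints(r); w=np.array([at_z(T,p,.014)[:2] for p in q]); print(w.round(4), np.linalg.norm(np.diff(w,axis=0),axis=1))
ce=w.mean(0); e=w-np.roll(w,1,0); l=e[np.argmax(np.linalg.norm(e,axis=1))]; l=l/np.linalg.norm(l)*np.sign(l[0]); print('axis',l,'spindle from base',ce-.025*l)
st=monitor.state(); M=R.from_rotvec(st['tcp_rot']).as_matrix(); print(M.round(3))
E
```

```text
Traceback (most recent call last):
  File "m.py", line 5, in blob
    hsv=cv2.cvtColor(im['pixels'],cv2.COLOR_RGB2HSV); m=cv2.inRange(hsv,np.array(lo),np.array(hi))
                                                        ~~~~~~~~~~~^^^^^^^^^^^^^^^^^^^^^^^^^^^^^^^
cv2.error: OpenCV(4.12.0) /io/opencv/modules/core/src/arithm.cpp:2092: error: (-215:Assertion failed) lb.type() == ub.type() in function 'inRange'
```

```bash
cat > fitall.py <<'E'
from m import *
tr=[(0,.029),(.034,.029)]
for n,pt,ps,parts in(('tall',(385,309),(407,252),tr),('flat',(475,291),(418,209),[(0,.029),(.016,.029)]),('collar',(184,286),(304,380),[(0,.026),(.006,.026),(.044,.017)])):
    ct=blob(T,pt,22,(12,20,100),(35,255,255)) if n!='collar' else blob(T,pt,20,(14,178,60),(30,255,255))
    cs=blob(S,ps,24,(15,60,95) if n!='collar' else (16,145,60),(30,255,255))
    x0=at_z(T,pt,.02)[:2]
    print(n); fit([(T,ct)],parts,x0); fit([(S,cs)],parts,x0); fit([(T,ct),(S,cs)],parts,x0)
f=lambda x:(np.vstack([proj(T,[*x,.071]),proj(S,[*x,.071])])-[[422,202],[334.3,196.2]]).ravel()
s=least_squares(f,[.62,-.135],diff_step=1e-3);print('spindle',s.x.round(4),s.fun.round(2))
c=blob(T,(418,196),50,(14,80,190),(35,255,255)); r=cv2.minAreaRect(c); print(r)
q=cv2.boxPoints(r); w=np.array([at_z(T,p,.014)[:2] for p in q]); print(w.round(4), np.linalg.norm(np.diff(w,axis=0),axis=1))
ce=w.mean(0); e=w-np.roll(w,1,0); l=e[np.argmax(np.linalg.norm(e,axis=1))]; l=l/np.linalg.norm(l)*np.sign(l[0]); print('axis',l,'spindle from base',ce-.025*l)
st=monitor.state(); M=R.from_rotvec(st['tcp_rot']).as_matrix(); print(M.round(3))
E
python3 fitall.py
```

```text
tall
[ 0.4225 -0.0564] res [-0.  0.] [(672, 661)]
[ 0.421  -0.0583] res [-0.  0.] [(600, 635)]
[ 0.4218 -0.057 ] res [ 0.29  0.36 -0.49  0.28] [(672, 662), (600, 636)]
flat
[ 0.459  -0.2487] res [ 0. -0.] [(847, 644)]
[ 0.4524 -0.2482] res [ 0. -0.] [(370, 358)]
[ 0.4564 -0.2489] res [ 0.18  1.23 -1.45 -0.5 ] [(847, 644), (370, 357)]
collar
[0.4814 0.359 ] res [-0. -0.] [(496, 488)]
[0.4794 0.3587] res [-0.  0.] [(816, 789)]
[0.4803 0.3588] res [ 0.13  0.54 -0.45 -0.13] [(496, 488), (816, 789)]
spindle [ 0.6298 -0.1364] [ 0.05  0.75 -0.83 -0.57]
((417.0619812011719, 195.77505493164062), (70.53465270996094, 37.7194938659668), 85.42607879638672)
[[ 0.7268 -0.0919]
 [ 0.7311 -0.1718]
 [ 0.5816 -0.1762]
 [ 0.5777 -0.0974]] [0.07999943 0.14961638 0.07885044]
axis [0.99957924 0.0290058 ] spindle from base [ 0.62931964 -0.13506112]
[[ 0.973  0.232 -0.   ]
 [ 0.232 -0.973  0.001]
 [ 0.    -0.001 -1.   ]]
```

```bash
cat > go.py <<'E'
import sys
from h import *
# usage: go.py x y z  -> tool-axis shift in mm to put the TCP there, turn to align tool x with world x
st=monitor.state(); M=R.from_rotvec(st['tcp_rot']).as_matrix()
t=np.array([float(v) for v in sys.argv[1:4]])
D=np.array([[1,0,0],[0,-1,0],[0,0,-1.]])
print('t',st['time'],'pos',st['tool_pos'].round(4),'open',round(st['opening'],3),'ff',st['finger_force'],'ft',st['ft_force'].round(1),'j',st['joints'].round(2))
print('travel',(M.T@(t-st['tool_pos'])*1000).round(1),'dr',np.degrees(R.from_matrix(M.T@D).as_rotvec()).round(1))
E
python3 go.py 0.422 -0.057 0.15
python3 -m jog '[{"travel":[0,0,0],"dr":[0,0,0],"fingers":85}]' 40
```

```text
t 0.1 pos [ 0.1274 -0.5348  0.2308] open 0.998 ff 0.0 ft [0.2 0.8 0. ] j [-1.55  0.38  1.3  -0.    1.46 -0.22]
travel [ 397.2 -396.4   81.4] dr [-0.1 -0.  13.4]
time: 0.2
tool_pos: [0.1274, -0.5349, 0.231]
tcp_rot: [-3.119, -0.366, -0.0]
ft_force: [-0.6, -0.0, 0.8]
opening: 0.998
finger_force: 0.0
```

```bash
python3 -m jog '[{"travel":[40,-40,0],"dr":[0,0,6],"fingers":85},{"travel":[75,-75,0],"dr":[0,0,13.4],"fingers":85},{"travel":[110,-110,0],"dr":[0,0,13.4],"fingers":85},{"travel":[145,-145,5],"dr":[0,0,13.4],"fingers":85},{"travel":[180,-180,10],"dr":[0,0,13.4],"fingers":85},{"travel":[215,-215,20],"dr":[0,0,13.4],"fingers":85},{"travel":[250,-250,30],"dr":[0,0,13.4],"fingers":85},{"travel":[285,-285,40],"dr":[0,0,13.4],"fingers":85},{"travel":[320,-320,50],"dr":[0,0,13.4],"fingers":85},{"travel":[355,-355,60],"dr":[0,0,13.4],"fingers":85},{"travel":[385,-385,70],"dr":[0,0,13.4],"fingers":85},{"travel":[397,-396,81],"dr":[0,0,13.4],"fingers":85}]'
python3 -m jog '[{"travel":[0,0,0],"dr":[0,0,0],"fingers":85},{"travel":[0,0,0],"dr":[0,0,0],"fingers":85}]'
python3 go.py 0.422 -0.057 0.06
```

```text
time: 1.4
tool_pos: [0.423, -0.0545, 0.1499]
tcp_rot: [-3.141, -0.006, -0.001]
ft_force: [-0.1, -1.1, -0.7]
opening: 1.0
finger_force: 0.0
time: 1.6
tool_pos: [0.4217, -0.058, 0.1504]
tcp_rot: [3.142, 0.001, -0.001]
ft_force: [0.3, 0.1, 1.2]
opening: 0.995
finger_force: 0.0
t 1.6 pos [ 0.4217 -0.058   0.1504] open 0.995 ff 0.0 ft [0.3 0.1 1.2] j [-0.42  0.25  1.75 -0.    1.13  1.15]
travel [ 0.3 -1.  90.4] dr [0. 0. 0.]
```

```bash
python3 -m jog '[{"travel":[0,-1,30],"dr":[0,0,0],"fingers":85},{"travel":[0,-1,60],"dr":[0,0,0],"fingers":85},{"travel":[0,-1,85],"dr":[0,0,0],"fingers":85},{"travel":[0,-1,105],"dr":[0,0,0],"fingers":85},{"travel":[0,-1,120],"dr":[0,0,0],"fingers":85},{"travel":[0,-1,130],"dr":[0,0,0],"fingers":85},{"travel":[0,-1,138],"dr":[0,0,0],"fingers":85},{"travel":[0,-1,144],"dr":[0,0,0],"fingers":85},{"travel":[0,-1,145],"dr":[0,0,0],"fingers":85},{"travel":[0,-1,145],"dr":[0,0,0],"fingers":85}]'
python3 -c "
from h import *
for n in('top','side'): shot(n,n+'1')
a=load('side1')['pixels'][170:290,330:490]; b=load('top1')['pixels'][250:350,310:470]
o=np.vstack([cv2.resize(a,(400,300)),cv2.resize(b,(400,250))]); cv2.imwrite('pics/c2.png',o[:,:,::-1])"
```

```text
time: 2.6
tool_pos: [0.422, -0.0571, 0.0055]
tcp_rot: [3.141, -0.001, 0.0]
ft_force: [0.4, 0.1, -0.5]
opening: 0.993
finger_force: 0.0
```

View pics/c2.png

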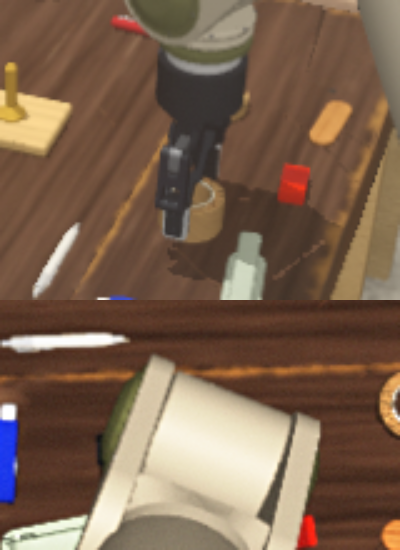

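The side crop shows the near finger at crop x≈176, with the roll centred around 193. I'll check by projection whether that is only perspective.

```bash
python3 -c "
from h import *
im=load('side1')
p=proj(im,[[.422,-.057+.05,.018],[.422,-.057,.017],[.422,-.057+.057,.018],[.432,-.057+.05,.018]]); print((p-[330,170])*2.5)"
```

```text
[[171.73160275 239.18927903]
 [188.76366232 207.26960578]
 [169.25431898 243.93011579]
 [160.80765964 236.4261085 ]]
```

Just perspective, so the finger is centred on the roll. Closing the gripper.

```bash
python3 -m jog '[{"travel":[0,0,0],"dr":[0,0,0],"fingers":64},{"travel":[0,0,0],"dr":[0,0,0],"fingers":60},{"travel":[0,0,0],"dr":[0,0,0],"fingers":56},{"travel":[0,0,0],"dr":[0,0,0],"fingers":50},{"travel":[0,0,0],"dr":[0,0,0],"fingers":50},{"travel":[0,0,0],"dr":[0,0,0],"fingers":50},{"travel":[0,0,0],"dr":[0,0,0],"fingers":50},{"travel":[0,0,0],"dr":[0,0,0],"fingers":50}]' 40
```

```text
time: 3.5
tool_pos: [0.422, -0.0568, 0.0058]
tcp_rot: [3.141, -0.0, 0.001]
ft_force: [-1.9, 0.7, 7.7]
opening: 0.656
finger_force: 40.9
```

```bash
python3 -m jog '[{"travel":[0,0,-8],"dr":[0,0,0],"fingers":50},{"travel":[0,0,-25],"dr":[0,0,0],"fingers":50},{"travel":[0,0,-50],"dr":[0,0,0],"fingers":50},{"travel":[0,0,-75],"dr":[0,0,0],"fingers":50},{"travel":[0,0,-95],"dr":[0,0,0],"fingers":50},{"travel":[20,8,-105],"dr":[0,0,0],"fingers":50},{"travel":[45,18,-110],"dr":[0,0,0],"fingers":50},{"travel":[70,28,-110],"dr":[0,0,0],"fingers":50},{"travel":[95,38,-110],"dr":[0,0,0],"fingers":50},{"travel":[120,48,-110],"dr":[0,0,0],"fingers":50},{"travel":[145,58,-110],"dr":[0,0,0],"fingers":50},{"travel":[160,63,-110],"dr":[0,0,0],"fingers":50}]'
python3 go.py 0.6295 -0.136 0.115
```

```text
time: 4.7
tool_pos: [0.5831, -0.1205, 0.1155]
tcp_rot: [3.141, -0.0, 0.001]
ft_force: [-0.3, -0.7, -0.5]
opening: 0.655
finger_force: 43.1
t 4.7 pos [ 0.5831 -0.1205  0.1155] open 0.655 ff 43.05204061791301 ft [-0.3 -0.7 -0.5] j [-0.4   0.56  1.34 -0.    1.24  1.17]
travel [46.4 15.5  0.6] dr [ 0. -0. -0.]
```

```bash
python3 -m jog '[{"travel":[20,7,0],"dr":[0,0,0],"fingers":50},{"travel":[38,13,0],"dr":[0,0,0],"fingers":50},{"travel":[46,15.5,0],"dr":[0,0,0],"fingers":50},{"travel":[47,16,0],"dr":[0,0,0],"fingers":50},{"travel":[47,16,0],"dr":[0,0,0],"fingers":50}]'
python3 -c "
from h import *
st=monitor.state(); print(st['tool_pos'])
im=shot('side','side2'); x0,y0=270,110
o=im['pixels'].copy()
def poly(P,c): cv2.polylines(o,[np.round(proj(im,P)).astype(int)],True,c,1)
cx,cy=st['tool_pos'][:2]; zb=st['tool_pos'][2]-.0058
poly(ring([cx,cy,zb],.029),(0,0,255)); poly(ring([cx,cy,zb+.034],.029),(0,0,255)); poly(ring([.6295,-.136,.072],.004),(0,255,0)); poly(ring([.6295,-.136,.014],.0145),(0,255,0))
a=np.hstack([cv2.resize(q[y0:y0+120,x0:x0+130],(390,360),interpolation=2) for q in(im['pixels'],o)]); cv2.imwrite('pics/c3.png',a[:,:,::-1])"
```

```text
time: 5.2
tool_pos: [0.6283, -0.1355, 0.1153]
tcp_rot: [-3.141, -0.0, 0.001]
ft_force: [0.7, 0.3, -0.0]
opening: 0.656
finger_force: 43.1
[ 0.62827074 -0.13553992  0.11529718]
```

View pics/c3.png

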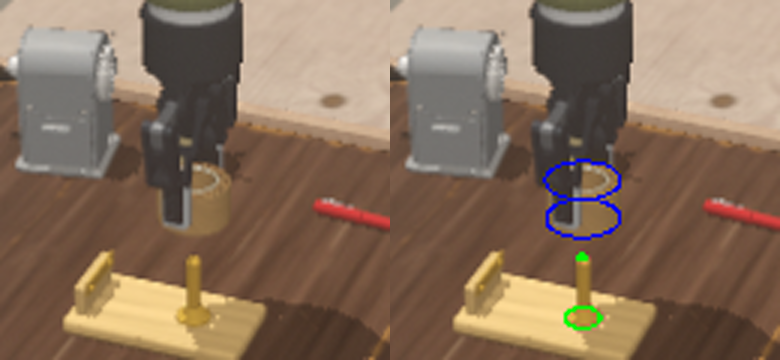

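The side view shows the held roll directly over the spindle; the overlay matches to about 1 px. Lowering it.

```bash
python3 -m jog '[{"travel":[0,0,15],"dr":[0,0,0],"fingers":50},{"travel":[0,0,30],"dr":[0,0,0],"fingers":50},{"travel":[0,0,45],"dr":[0,0,0],"fingers":50},{"travel":[0,0,58],"dr":[0,0,0],"fingers":50},{"travel":[0,0,68],"dr":[0,0,0],"fingers":50},{"travel":[0,0,76],"dr":[0,0,0],"fingers":50},{"travel":[0,0,82],"dr":[0,0,0],"fingers":50},{"travel":[0,0,82],"dr":[0,0,0],"fingers":50}]'
python3 -m jog '[{"travel":[0,0,4],"dr":[0,0,0],"fingers":50},{"travel":[0,0,7],"dr":[0,0,0],"fingers":50},{"travel":[0,0,10],"dr":[0,0,0],"fingers":50},{"travel":[0,0,12],"dr":[0,0,0],"fingers":50},{"travel":[0,0,13],"dr":[0,0,0],"fingers":50},{"travel":[0,0,13],"dr":[0,0,0],"fingers":50}]'
```

```text
time: 6.05
tool_pos: [0.6286, -0.1357, 0.0326]
tcp_rot: [-3.141, 0.0, 0.002]
ft_force: [0.2, -0.1, -0.1]
opening: 0.66
finger_force: 43.1
time: 6.65
tool_pos: [0.6288, -0.1358, 0.0202]
tcp_rot: [-3.142, 0.0, 0.0]
ft_force: [-0.9, 0.7, -0.3]
opening: 0.656
finger_force: 43.1
```

```bash
python3 -m jog '[{"travel":[0,0,0.5],"dr":[0,0,0],"fingers":50},{"travel":[0,0,1],"dr":[0,0,0],"fingers":50},{"travel":[0,0,1],"dr":[0,0,0],"fingers":58},{"travel":[0,0,1],"dr":[0,0,0],"fingers":64},{"travel":[0,0,1],"dr":[0,0,0],"fingers":72},{"travel":[0,0,1],"dr":[0,0,0],"fingers":80},{"travel":[0,0,1],"dr":[0,0,0],"fingers":80},{"travel":[0,0,1],"dr":[0,0,0],"fingers":80}]'
python3 -m jog '[{"travel":[0,0,-10],"dr":[0,0,0],"fingers":80},{"travel":[0,0,-25],"dr":[0,0,0],"fingers":80},{"travel":[0,0,-50],"dr":[0,0,0],"fingers":80},{"travel":[0,0,-80],"dr":[0,0,0],"fingers":80},{"travel":[0,0,-110],"dr":[0,0,0],"fingers":80},{"travel":[0,0,-140],"dr":[0,0,0],"fingers":80},{"travel":[0,10,-160],"dr":[0,0,0],"fingers":80},{"travel":[-20,-20,-165],"dr":[0,0,0],"fingers":70},{"travel":[-40,-50,-165],"dr":[0,0,0],"fingers":70},{"travel":[-60,-80,-165],"dr":[0,0,0],"fingers":70},{"travel":[-75,-115,-165],"dr":[0,0,0],"fingers":70},{"travel":[-90,-150,-165],"dr":[0,0,0],"fingers":70}]'
python3 -c "
from h import *
im=shot('side','side3'); x0,y0=270,140
o=im['pixels'].copy()
def poly(P,c): cv2.polylines(o,[np.round(proj(im,P)).astype(int)],True,c,1)
for z in(.014,.048): poly(ring([.6295,-.136,z],.029),(0,0,255))
a=np.hstack([cv2.resize(q[y0:y0+110,x0:x0+130],(390,330),interpolation=2) for q in(im['pixels'],o)]); cv2.imwrite('pics/c4.png',a[:,:,::-1])"; python3 go.py 0.4803 0.3588 0.19
```

```text
time: 7.45
tool_pos: [0.6289, -0.1358, 0.0193]
tcp_rot: [3.142, -0.0, -0.0]
ft_force: [0.1, -0.5, -0.1]
opening: 0.936
finger_force: 0.0
time: 8.65
tool_pos: [0.538, 0.0153, 0.1853]
tcp_rot: [3.141, -0.001, 0.002]
ft_force: [0.2, 0.1, 0.1]
opening: 0.818
finger_force: 0.0
t 8.7 pos [0.5357 0.0199 0.1854] open 0.819 ff 0.0 ft [-1.4  4.9  0.7] j [-0.18  0.39  1.41  0.    1.33  1.38]
travel [ -54.4 -339.1   -3.9] dr [-0.1  0.   0.2]
```

View pics/c4.png

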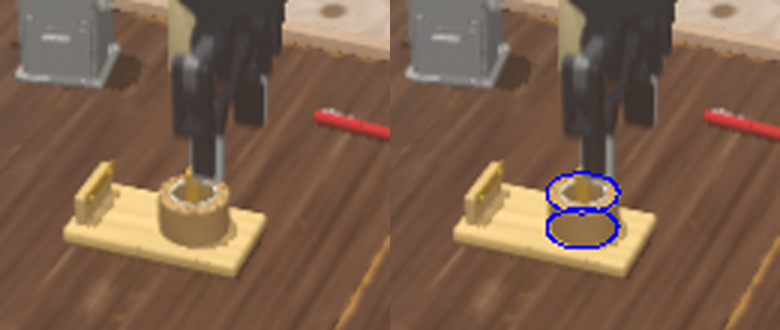

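The roll sits on the base around the spindle; its rim is where the prediction put it, at crop (193,190). Next, the collar.

```bash
python3 -m jog '[{"travel":[-6,-35,0],"dr":[0,0,0],"fingers":66},{"travel":[-12,-70,0],"dr":[0,0,0],"fingers":66},{"travel":[-18,-105,0],"dr":[0,0,0],"fingers":66},{"travel":[-24,-140,0],"dr":[0,0,0],"fingers":66},{"travel":[-30,-175,0],"dr":[0,0,0],"fingers":66},{"travel":[-36,-210,0],"dr":[0,0,0],"fingers":66},{"travel":[-42,-245,0],"dr":[0,0,0],"fingers":66},{"travel":[-48,-275,0],"dr":[0,0,0],"fingers":66},{"travel":[-52,-305,0],"dr":[0,0,0],"fingers":66},{"travel":[-54,-325,0],"dr":[0,0,0],"fingers":66},{"travel":[-54.4,-337,0],"dr":[0,0,0],"fingers":66},{"travel":[-54.4,-339,0],"dr":[0,0,0],"fingers":66}]'
python3 -m jog '[{"travel":[0,0,0],"dr":[0,0,0],"fingers":66},{"travel":[0,0,0],"dr":[0,0,0],"fingers":66}]'
python3 go.py 0.4803 0.3588 0.013
```

```text
time: 9.9
tool_pos: [0.4845, 0.3539, 0.1846]
tcp_rot: [-3.141, -0.002, -0.001]
ft_force: [-0.3, -0.1, 0.1]
opening: 0.774
finger_force: 0.0
time: 10.1
tool_pos: [0.4848, 0.3523, 0.1845]
tcp_rot: [3.141, -0.002, 0.0]
ft_force: [0.3, 0.4, 0.0]
opening: 0.773
finger_force: 0.0
t 10.1 pos [0.4848 0.3523 0.1845] open 0.773 ff 0.0 ft [0.3 0.4 0. ] j [ 0.43  0.5   1.23 -0.    1.41  2.  ]
travel [ -4.5  -6.6 171.5] dr [ 0.  -0.  -0.1]
```

```bash
python3 -m jog '[{"travel":[-4.5,-6.5,30],"dr":[0,0,0],"fingers":66},{"travel":[-4.5,-6.5,60],"dr":[0,0,0],"fingers":66},{"travel":[-4.5,-6.5,85],"dr":[0,0,0],"fingers":66},{"travel":[-4.5,-6.5,105],"dr":[0,0,0],"fingers":66},{"travel":[-4.5,-6.5,115],"dr":[0,0,0],"fingers":66},{"travel":[-4.5,-6.5,115],"dr":[0,0,0],"fingers":66}]'
python3 -c "
from h import *
st=monitor.state(); print(st['tool_pos'])
im=shot('side','side4'); x0,y0=220,270
o=im['pixels'].copy()
def poly(P,c): cv2.polylines(o,[np.round(proj(im,P)).astype(int)],True,c,1)
poly(ring([.4803,.3588,.006],.026),(0,0,255)); poly(ring([.4803,.3588,.044],.017),(0,0,255))
a=np.hstack([cv2.resize(q[y0:y0+150,x0:x0+150],(390,390),interpolation=2) for q in(im['pixels'],o)]); cv2.imwrite('pics/c5.png',a[:,:,::-1])"; python3 go.py 0.4803 0.3588 0.013
```

```text
time: 10.7
tool_pos: [0.4799, 0.3589, 0.0685]
tcp_rot: [3.141, -0.001, -0.003]
ft_force: [-0.5, -0.9, 0.1]
opening: 0.769
finger_force: 0.0
[0.47987202 0.35888846 0.0684596 ]
t 10.75 pos [0.4803 0.3593 0.0696] open 0.774 ff 0.0 ft [-0.   0.6  0.1] j [ 0.45  0.62  1.38 -0.    1.14  2.02]
travel [-0.   0.5 56.6] dr [ 0.  0. -0.]
```

View pics/c5.png

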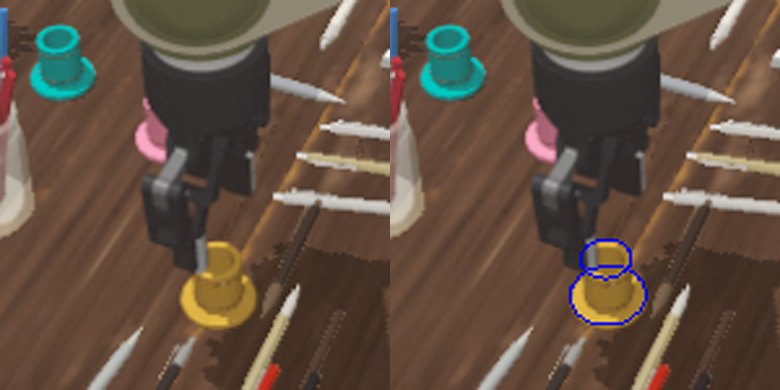

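The brass collar lies between the fingers at crop (218,285) and the overlay matches. Descending and gripping.

```bash
python3 -m jog '[{"travel":[0,0.5,15],"dr":[0,0,0],"fingers":66},{"travel":[0,0.5,30],"dr":[0,0,0],"fingers":66},{"travel":[0,0.5,42],"dr":[0,0,0],"fingers":66},{"travel":[0,0.5,51],"dr":[0,0,0],"fingers":66},{"travel":[0,0.5,56],"dr":[0,0,0],"fingers":66},{"travel":[0,0.5,56],"dr":[0,0,0],"fingers":66}]'
python3 -m jog '[{"travel":[0,0,0],"dr":[0,0,0],"fingers":54},{"travel":[0,0,0],"dr":[0,0,0],"fingers":44},{"travel":[0,0,0],"dr":[0,0,0],"fingers":36},{"travel":[0,0,0],"dr":[0,0,0],"fingers":30},{"travel":[0,0,0],"dr":[0,0,0],"fingers":26},{"travel":[0,0,0],"dr":[0,0,0],"fingers":26},{"travel":[0,0,0],"dr":[0,0,0],"fingers":26},{"travel":[0,0,0],"dr":[0,0,0],"fingers":26}]' 50
python3 -m jog '[{"travel":[0,0,-8],"dr":[0,0,0],"fingers":26},{"travel":[0,0,-25],"dr":[0,0,0],"fingers":26},{"travel":[0,0,-45],"dr":[0,0,0],"fingers":26},{"travel":[0,0,-70],"dr":[0,0,0],"fingers":26},{"travel":[0,0,-95],"dr":[0,0,0],"fingers":26},{"travel":[0,0,-120],"dr":[0,0,0],"fingers":26},{"travel":[0,0,-140],"dr":[0,0,0],"fingers":26},{"travel":[0,0,-145],"dr":[0,0,0],"fingers":26}]'
python3 go.py 0.6295 -0.136 0.158
```

```text
time: 11.35
tool_pos: [0.48, 0.3591, 0.0131]
tcp_rot: [3.141, -0.0, -0.001]
ft_force: [0.8, -0.3, -0.1]
opening: 0.774
finger_force: 0.0
time: 12.15
tool_pos: [0.4803, 0.3593, 0.014]
tcp_rot: [-3.141, 0.0, -0.002]
ft_force: [-0.7, -0.3, 5.6]
opening: 0.385
finger_force: 49.9
time: 12.95
tool_pos: [0.4806, 0.3595, 0.1608]
tcp_rot: [-3.14, 0.0, -0.006]
ft_force: [0.5, -0.1, -0.7]
opening: 0.387
finger_force: 49.8
t 12.95 pos [0.4806 0.3595 0.1608] open 0.387 ff 49.791120775043964 ft [ 0.5 -0.1 -0.7] j [ 0.45  0.52  1.27 -0.    1.35  2.02]
travel [148.9 495.5   2.5] dr [-0.1 -0.2 -0. ]
```

```bash
python3 -m jog '[{"travel":[0,20,0],"dr":[0,0,0],"fingers":26},{"travel":[2,50,0],"dr":[0,0,0],"fingers":26},{"travel":[5,80,0],"dr":[0,0,0],"fingers":26},{"travel":[10,110,0],"dr":[0,0,0],"fingers":26},{"travel":[20,140,0],"dr":[0,0,0],"fingers":26},{"travel":[30,170,0],"dr":[0,0,0],"fingers":26},{"travel":[40,200,0],"dr":[0,0,0],"fingers":26},{"travel":[52,230,0],"dr":[0,0,0],"fingers":26},{"travel":[64,260,0],"dr":[0,0,0],"fingers":26},{"travel":[76,290,0],"dr":[0,0,0],"fingers":26},{"travel":[88,320,0],"dr":[0,0,0],"fingers":26},{"travel":[100,350,0],"dr":[0,0,0],"fingers":26}]'
python3 go.py 0.6295 -0.136 0.130
```

```text
time: 14.15
tool_pos: [0.5799, 0.0079, 0.1574]
tcp_rot: [-3.141, 0.0, 0.003]
ft_force: [-0.5, -0.3, -0.9]
opening: 0.383
finger_force: 49.8
t 14.15 pos [0.5799 0.0079 0.1574] open 0.383 ff 49.81447197496891 ft [-0.5 -0.3 -0.9] j [-0.19  0.49  1.33  0.    1.32  1.38]
travel [ 49.7 143.9  27.3] dr [-0.   0.1 -0. ]
```

```bash
python3 -m jog '[{"travel":[10,30,0],"dr":[0,0,0],"fingers":26},{"travel":[20,60,0],"dr":[0,0,0],"fingers":26},{"travel":[30,90,5],"dr":[0,0,0],"fingers":26},{"travel":[40,115,15],"dr":[0,0,0],"fingers":26},{"travel":[46,132,24],"dr":[0,0,0],"fingers":26},{"travel":[49,141,27],"dr":[0,0,0],"fingers":26},{"travel":[50,144,27],"dr":[0,0,0],"fingers":26},{"travel":[50,144,27],"dr":[0,0,0],"fingers":26},{"travel":[50,144,27],"dr":[0,0,0],"fingers":26}]'
cat > chk.py <<'E'
import sys
from h import *
st=monitor.state(); print(st['tool_pos'].round(4))
im=shot('side',sys.argv[1]); x0,y0=270,110
o=im['pixels'].copy()
def poly(P,c): cv2.polylines(o,[np.round(proj(im,P)).astype(int)],True,c,1)
cx,cy=st['tool_pos'][:2]; zb=st['tool_pos'][2]-.0135
if sys.argv[2]=='1': cx,cy,zb=.6295,-.136,.048
for z,r in((0,.026),(.006,.026),(.044,.017)): poly(ring([cx,cy,zb+z],r),(0,0,255))
poly(ring([.6295,-.136,.048],.029),(0,255,0)); poly(ring([.6295,-.136,.071],.004),(0,255,0))
a=np.hstack([cv2.resize(q[y0:y0+130,x0:x0+130],(390,390),interpolation=2) for q in(im['pixels'],o)]); cv2.imwrite('pics/'+sys.argv[1]+'c.png',a[:,:,::-1])
E
python3 chk.py side5 0; python3 go.py 0.6295 -0.136 0.130
```

```text
time: 15.05
tool_pos: [0.63, -0.1339, 0.1319]
tcp_rot: [3.142, 0.001, 0.001]
ft_force: [-0.2, 0.2, -1.6]
opening: 0.388
finger_force: 49.8
[ 0.63   -0.1339  0.1319]
t 15.1 pos [ 0.63   -0.1339  0.1319] open 0.388 ff 49.82908733189106 ft [-0.4 -0.6 -1.1] j [-0.39  0.62  1.17  0.    1.35  1.18]
travel [-0.5  2.1  1.9] dr [ 0.  -0.   0.1]
```

View pics/side5c.png

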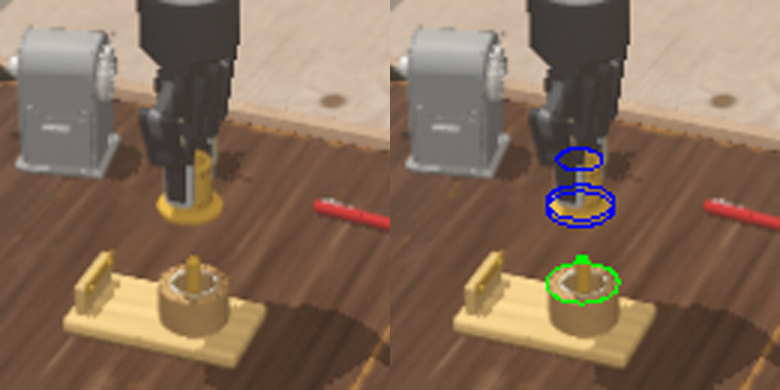

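The held collar's flange is centred at crop (189,207) and the spindle tip at (193,258). A 2 mm correction is needed, then it can go down.

```bash
python3 -m jog '[{"travel":[-1,2.5,12],"dr":[0,0,0],"fingers":26},{"travel":[-1,2.5,24],"dr":[0,0,0],"fingers":26},{"travel":[-1,2.5,36],"dr":[0,0,0],"fingers":26},{"travel":[-1,2.5,40],"dr":[0,0,0],"fingers":26},{"travel":[-1,2.5,44],"dr":[0,0,0],"fingers":26},{"travel":[-1,2.5,48],"dr":[0,0,0],"fingers":26},{"travel":[-1,2.5,52],"dr":[0,0,0],"fingers":26},{"travel":[-1,2.5,52],"dr":[0,0,0],"fingers":26}]'
python3 -m jog '[{"travel":[0,0,4],"dr":[0,0,0],"fingers":26},{"travel":[0,0,8],"dr":[0,0,0],"fingers":26},{"travel":[0,0,12],"dr":[0,0,0],"fingers":26},{"travel":[0,0,14],"dr":[0,0,0],"fingers":26},{"travel":[0,0,15],"dr":[0,0,0],"fingers":26},{"travel":[0,0,15],"dr":[0,0,0],"fingers":26}]'
python3 go.py 0.6295 -0.136 0.0615
```

```text
time: 15.9
tool_pos: [0.6288, -0.1373, 0.0789]
tcp_rot: [-3.141, 0.0, 0.001]
ft_force: [0.4, -1.3, -1.1]
opening: 0.386
finger_force: 49.8
time: 16.5
tool_pos: [0.629, -0.1373, 0.0642]
tcp_rot: [-3.142, 0.0, 0.0]
ft_force: [-0.3, 0.3, -0.7]
opening: 0.388
finger_force: 49.8
t 16.5 pos [ 0.629  -0.1373  0.0642] open 0.388 ff 49.82766576111317 ft [-0.3  0.3 -0.7] j [-0.4   0.69  1.25  0.    1.2   1.17]
travel [ 0.5 -1.3  2.7] dr [-0.  0. -0.]
```

```bash
python3 -m jog '[{"travel":[0,-0.5,1],"dr":[0,0,0],"fingers":26},{"travel":[0,-1,1.5],"dr":[0,0,0],"fingers":26},{"travel":[0,-1,2],"dr":[0,0,0],"fingers":26},{"travel":[0,-1,2],"dr":[0,0,0],"fingers":26}]'
python3 -m jog '[{"travel":[0,0,0.5],"dr":[0,0,0],"fingers":26},{"travel":[0,0,0.5],"dr":[0,0,0],"fingers":26},{"travel":[0,0,0.5],"dr":[0,0,0],"fingers":26}]'
```

```text
time: 16.9
tool_pos: [0.6289, -0.1363, 0.0623]
tcp_rot: [-3.142, 0.0, 0.0]
ft_force: [0.0, 0.7, -1.9]
opening: 0.386
finger_force: 49.8
time: 17.2
tool_pos: [0.6291, -0.1364, 0.0621]
tcp_rot: [3.141, -0.0, 0.001]
ft_force: [-1.9, -0.0, 1.4]
opening: 0.389
finger_force: 50.0
```

Contact is light (~2–3 N upward). Releasing slowly and withdrawing.

```bash
python3 -m jog '[{"travel":[0,0,0],"dr":[0,0,0],"fingers":34},{"travel":[0,0,0],"dr":[0,0,0],"fingers":40},{"travel":[0,0,0],"dr":[0,0,0],"fingers":48},{"travel":[0,0,0],"dr":[0,0,0],"fingers":56},{"travel":[0,0,0],"dr":[0,0,0],"fingers":66},{"travel":[0,0,0],"dr":[0,0,0],"fingers":70},{"travel":[0,0,0],"dr":[0,0,0],"fingers":70}]'
python3 -m jog '[{"travel":[0,0,-10],"dr":[0,0,0],"fingers":70},{"travel":[0,0,-25],"dr":[0,0,0],"fingers":70},{"travel":[0,0,-50],"dr":[0,0,0],"fingers":70},{"travel":[0,0,-80],"dr":[0,0,0],"fingers":70},{"travel":[0,0,-110],"dr":[0,0,0],"fingers":70},{"travel":[-20,0,-130],"dr":[0,0,0],"fingers":70},{"travel":[-50,0,-130],"dr":[0,0,0],"fingers":70},{"travel":[-80,0,-130],"dr":[0,0,0],"fingers":70},{"travel":[-110,0,-130],"dr":[0,0,0],"fingers":70},{"travel":[-135,0,-130],"dr":[0,0,0],"fingers":70},{"travel":[-150,0,-130],"dr":[0,0,0],"fingers":70},{"travel":[-150,0,-130],"dr":[0,0,0],"fingers":70}]'
python3 chk.py side6 1
```

```text
time: 17.9
tool_pos: [0.629, -0.1363, 0.0618]
tcp_rot: [-3.142, 0.0, -0.0]
ft_force: [0.0, 0.1, 0.4]
opening: 0.819
finger_force: 0.0
time: 19.1
tool_pos: [0.4778, -0.1362, 0.1929]
tcp_rot: [3.141, -0.001, 0.001]
ft_force: [0.4, 0.5, 0.5]
opening: 0.818
finger_force: 0.0
[ 0.4778 -0.1362  0.1929]
```

View pics/side6c.png

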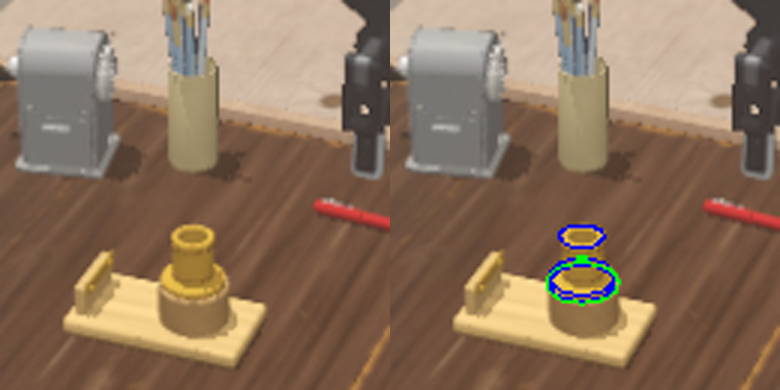

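The collar stands flange down on the seated roll, with its sleeve top at crop (193,237) as predicted. The robot is clear, so I'm handing in.

```bash
python3 -c "
from bench import env
print(env.job_done())"
```

```text
the job is handed in; nothing more can be done
None
```

The tall roll is seated on the stand's base and the brass collar rests on it, flange down; the flatter roll and look-alike collars were not touched, and the job was handed in at about 19 s with the robot clear.

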